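Thread on the spindle, lids on the sewing tin, cap off the button tray

TASK

Put the thread spool all the way onto the upright spindle in the open sewing tin, then close the tin with its deep inner lid: carry the lid together with the cap lying on it, so that the buttons in its tray stay covered, lower it fully home over the spool without dropping it, and let it go. Then lift off the cap alone, with the inner lid staying shut on the tin, and finish while still holding the cap level about ten centimetres straight above its place, so that I can pick out a button. Leave the tin standing where it is and do not disturb the other things on the panel.

Things in the scene. Friction and masses are not known exactly. Their poses are not given: they have to be found in the camera images.
- spindle_tip (a point): tip of the upright steel spindle in the middle of the open sewing tin, on the tin's axis, 48 mm above the panel. The spindle is 6 mm thick, tapering over its top 4 mm, and stands on the tin's floor.
- tin_seat (a point): centre of the shoulder of the sewing tin's body (z up), 19 mm above its underside. The body is a low round aluminium cup standing loose on the panel, 220 g: 64 mm across up to the shoulder, then a thin neck 53 mm across with a tapered lip at 26 mm; 47 mm wide inside, floor 5 mm above the panel.
- spool_mid (a point): centre, half-way up, of the plastic thread spool: upright on the panel, 28 mm across, 40 mm tall, 11 mm hole right through along z, 30 g. Fully on the spindle it stands on the tin's floor and rises 19 mm above the neck's lip; fingers do not fit into the neck beside it, so hold it near its upper end.
- tray_mid (a point): point on the axis of the aluminium inner lid, half-way up its plain round side (64 mm across, 36 mm high; z up; 95 g). Hollow, open below: 58 mm wide, 33 mm deep. It slips over the tin's neck and rests on the shoulder, this point then 18 mm above tin_seat. On its top a collar 50 mm across, 9 mm high, forms the button tray. Starts on the panel with the cap on.
- cap_knob (a point): centre of the knob of the aluminium cap (outer lid; z up; 40 g). Knob: upright cylinder 16 mm across, 13 mm high, on a round cap 58 mm across, 13 mm high, whose lower edge is 19.5 mm below this point. The cap lies loosely over the tray's collar on the inner lid's top edge; this point is then 37.5 mm above tray_mid.
- vitamin_jar: white plastic vitamin jar with a screw-top lid, 64 mm across, 98 mm tall, standing; origin at the centre of its underside. A bystander.
- bracelet: stainless steel bracelet, a ring 66 mm across and 8 mm high, lying flat; origin at the centre of its underside. A bystander.
- snuff_tin: small flat round aluminium snuff tin, 56 mm across and 18 mm high, lying flat; it is not part of the sewing tin; origin at the centre of its underside. A bystander.
- hairbrush: yellow plastic hairbrush, 225 mm long, 60 mm wide, about 29 mm high, bristles down, lying along its x axis; origin at the centre of its underside. A bystander.
- tape_measure: round grey case of a tape measure, 52 mm across, 17 mm high, lying flat; origin at the centre of its underside. A bystander.
- lip_balm: lip balm stick, 18 mm across, 64 mm tall, standing; origin at the centre of its underside. A bystander.
- mug: white mug, 80 mm across, 88 mm tall; origin at the centre of its underside. A bystander.
There are look-alikes about, which are no part of the job. There is more than one size of the part that bears spool_mid; the job needs the smallest.

How it is judged:
On the way, in this order (a step that is already met when the one before it is completed fails the run):
1. the spool is all the way down on the spindle, upright, and let go (horizontal distance between spool_mid and tin_seat below 0.004 m and z of spool_mid in the frame of tin_seat between 0.003 and 0.009 m and angle between spool_mid's own z axis and vertical below 0.12 rad and contact force between the fingers and spool below 0.05 N), for 0.3 s.
2. the inner lid is home on the tin's shoulder with the cap still on it, and let go; the spool stands on the spindle inside (horizontal distance between each of spool_mid, tray_mid and tin_seat below 0.004 m and z of spool_mid in the frame of tin_seat between 0.003 and 0.009 m and angle between spool_mid's own z axis and vertical below 0.12 rad and z of tray_mid in the frame of tin_seat between 0.0155 and 0.0205 m and angle between tray_mid's own z axis and vertical below 0.06 rad and z of cap_knob in the frame of tray_mid below 0.041 m and angle between the z axis of cap_knob and the z axis of tray_mid, either way round below 0.1 rad and contact force between the fingers and tray below 0.05 N), for 0.3 s.
At the end, for the whole second after the job is handed in: Spool upright on the spindle, within 4 mm of its axis and 3 mm of the floor; inner lid on the shoulder within 2.5 mm in height, 4 mm sideways and 0.06 rad, not touched; cap held still in the fingers 70 to 140 mm above its place, within 40 mm of the tin's axis and 0.2 rad of level (horizontal distance between each of spool_mid, tray_mid and tin_seat below 0.004 m and z of spool_mid in the frame of tin_seat between 0.003 and 0.009 m and angle between spool_mid's own z axis and vertical below 0.12 rad and z of tray_mid in the frame of tin_seat between 0.0155 and 0.0205 m and angle between tray_mid's own z axis and vertical below 0.06 rad and z of cap_knob in the frame of tray_mid between 0.1075 and 0.1775 m and horizontal distance between cap_knob and tin_seat below 0.04 m and angle between cap_knob's own z axis and vertical below 0.2 rad and contact force between the fingers and cap above 0.5 N and contact force between the fingers and tray below 0.05 N and contact force between cap and tray below 0.02 N and linear speed of cap below 0.03 m/s); the arm keeps its last pose, push and grip.
It fails at once if the cap is off the inner lid while the inner lid is not in its place on the tin (cap taken off too early, or inner lid disturbed when the cap is lifted) (z of cap_knob in the frame of tray_mid above 0.045 m and not (horizontal distance between tray_mid and tin_seat below 0.005 m and z of tray_mid in the frame of tin_seat below 0.022 m and angle between tray_mid's own z axis and vertical below 0.1 rad)).
It fails at once if the inner lid is dropped: not held while more than 10 mm above its seat (contact force between the fingers and tray below 0.01 N and z of tray_mid in the frame of tin_seat above 0.028 m).
It fails at once if the tin is pushed more than 30 mm from where it stood (distance of tin_seat from where it was at the start of the episode above 0.03 m).
It fails at once if a bystander is moved by more than 20 mm (distance of any of vitamin_jar, bracelet, snuff_tin, hairbrush, tape_measure, lip_balm, mug from where it was at the start of the episode above 0.02 m).
It also fails if it takes over 72 s, if anything falls off the work surface, if the arm or the gripper's body presses on something with over 40 N, if the wrist force passes 120 N, or if a joint passes its speed limit or range.

ROBOT

A 6-joint arm with a two-finger parallel gripper is mounted at the origin on the work surface. World frame = base frame: x ahead of the robot, y to its left, z up, the work surface at z = 0. Lengths are in m, angles in rad, forces in N, time in s.
With the tool pointing down it reaches from about 0.4 to 0.825 m from the base axis. Payload 7 kg.
Tool frame: the origin (TCP) lies at the very end of the fingers, on their centre line; the grasp point (between the pads) lies 19 mm behind it; z points along the fingers, y is the line along which they close (so a half turn about z gives the same grasp; the last joint's range is limited). The gripper opens to 85 mm and grips with 20 to 120 N. Pads are 22 mm wide; open, the fingers measure 114 mm over their backs; the gripper's body (76 mm by 85 mm) begins 54 mm behind the grasp point. The pads swing forward as they close: fully open they stand 13 mm farther back than shut.
Start: joints at [1.566, 0.359, 0.012, 0, -1.224, -0.288], TCP at [0.195, 0.646, 0.231] pointing down, gripper open.
Joint ranges: [-3.07, 3.07], [-1.43, 2.12], [-1.02, 1.25], [-3.03, 1.67], [-3.05, -0], [-3.03, 3.03]. Speed limits (rad/s): [2.39, 2.39, 3.01, 3.14, 3.14, 3.14].

INTERFACE

Orientations are given as a unit quaternion [x, y, z, w].
In Python, from cell import monitor, cams, arm, finder gives the robot as it stands.
- The arm moves only by the shell command python3 -m crank 'ROWS' [FORCE]. ROWS is JSON, a list of rows, each an object of numbers: "claw": the closure, from -1 (fully open) to 1 (shut); "x", "y", "z": the shift along the tool's x, y, z each as a share of 0.25 m, from -1 to 1; "rx", "ry", "rz": the turn, a rotation vector about the tool's x, y, z each as a share of 2 pi rad, from -1 to 1. In form: [{"claw": .., "x": .., "y": .., "z": .., "rx": .., "ry": .., "rz": ..}, ...]. A call has 1 to 8 rows; each row is the pose to reach, as a shift and turn from the pose commanded when the call began, along the tool's axes at that moment, turning the shorter way round; what a row does not reach only later rows make up. A row lasts 1/8 s, in which the tool goes at most 62.5 mm and 10.7 degrees, less where a joint would pass 70% of its speed; a pose out of reach is approached as far as the arm can. A call with a number of a shift or a turn outside -1 to 1 is refused whole. A call with a gripper value outside its range is refused whole. The fingers move at their own pace and stop on an object; FORCE is the grip in N (left out, the last holds). Time passes only in rows, so rows that repeat a pose let the fingers close. It gives the time, the measured TCP pose, the force, the opening and the grip force at its end, in the units of the state.
- monitor.observe(): the state, without advancing time (a new reading comes with each control period).
- cams.snapshot(name): name is "side" or "top" or "wrist"; returns a dict with "color" (400x640x3 uint8, red, green, blue), "fx", "fy", "cx", "cy" (pixels), "R" (3x3) and "t" (3): a world point X has camera coordinates R X + t. Camera axes: x right, y down, z forward; pixel columns grow to the right and rows downward; lengths in m; the calibration is good to about 2 mm. A picture is of the moment at which its call begins. There is no depth.
- arm.finish_job(): hands the job in; it is judged then, once.
Trained networks look in a picture, given as the dict that the camera call returned (one of the last four; its "shot" number tells which), for a name from the list of things; names that differ only in an ending like _2 or _b are one class to them, and where a whole thing is asked for, a point or a joint stands for the part that bears it (a point fixed in the world has none). Each returns a list of dicts, best first, with "p" (0 to 1); they miss things now and then, are a little off and sometimes report something else, mostly with a low value. They report only what shows in the picture. A call takes as long as a camera call. They do not tell look-alikes from the thing itself.
- finder.boxes_of(picture, query): "pixel" ([row, column] in pixels, amid what is visible of it).
- finder.masks_of(picture, query): "region" (400x640 bool, what is visible of it) and "pixel" ([row, column] in pixels, amid what is visible of it).
- finder.spot_point(picture, query): "pixel" ([row, column] in pixels: a listed point, or the origin of a listed thing).
The state is a dict: "t": time; "joint_positions": joint angles; "joint_vel": joint speeds; "tau": joint torques, N m; "tcp_pos": TCP position; "tool_rot": TCP orientation; "ft_force": force on the tool from outside, world axes, zero at the start; "ft_torque": the same for the moment, N m; "grip_width": finger opening in m; "grasp_force": force on a finger pad.
Only numpy, scipy, OpenCV 4.12 (cv2) and the standard library are available. Lean on these libraries where they do the work, as an engineer would, in place of code of your own. Each camera call takes 0.05 s, during which the arm holds its last target. There are 200 camera calls.

## Working session

There is one attempt and no reset: what is moved stays moved. The work goes in short steps, Python scripts to look and compute and a shell command to move; the robot and the scene stay as the last step left them, time stands still between calls to the robot, and variables do not carry over. Pictures are saved under pics/ and viewed, at most 10 in all, crops included, and the job is handed in when it is done.

```bash
mkdir -p pics
cat > h.py <<'E'
import numpy as np, cv2
from scipy.spatial.transform import Rotation as Rn
from cell import monitor, cams, arm, finder
def ray(p,px):
    R=np.array(p["R"]);t=np.array(p["t"]);r,c=px
    d=R.T@np.array([(c-p["cx"])/p["fx"],(r-p["cy"])/p["fy"],1.]);return -R.T@t,d
def at_z(p,px,z):
    o,d=ray(p,px);return o+d*(z-o[2])/d[2]
def proj(p,X):
    q=np.array(p["R"])@np.array(X)+np.array(p["t"]);return np.array([p["cy"]+p["fy"]*q[1]/q[2],p["cx"]+p["fx"]*q[0]/q[2]])
def save(p,n): cv2.imwrite(f"pics/{n}.png",cv2.cvtColor(p["color"],cv2.COLOR_RGB2BGR))
def shift(X,rpy=None):
    s=monitor.observe();R=Rn.from_quat(s["tool_rot"]).as_matrix()
    return np.round(R.T@(np.array(X)-s["tcp_pos"])/0.25,4)
E
cat > a.py <<'E'
from h import *
s=monitor.observe();print({k:np.round(v,3) for k,v in s.items()})
Z=dict(spindle_tip=.048,tin_seat=.019,spool_mid=.02,tray_mid=.018,cap_knob=.0555,vitamin_jar=0,bracelet=0,snuff_tin=0,hairbrush=0,tape_measure=0,lip_balm=0,mug=0)
for n in ("top","side"):
    p=cams.snapshot(n);save(p,n+"0")
    print(n,"cam at",np.round(-np.array(p["R"]).T@p["t"],3))
    for q,z in Z.items():
        print(q,[(round(d["p"],2),np.round(d["pixel"]).astype(int).tolist(),np.round(at_z(p,d["pixel"],z)[:2],3).tolist()) for d in finder.spot_point(p,q) if d["p"]>.2])
E
python3 a.py
```

```text
{'t': np.float64(0.0), 'joint_positions': array([ 1.566,  0.359,  0.011, -0.   , -1.224, -0.288]), 'joint_vel': array([-0.001, -0.001,  0.001, -0.001,  0.001,  0.002]), 'tau': array([-0.0000e+00, -5.8332e+01,  2.9342e+01,  6.9370e+00, -6.0000e-03,
        0.0000e+00]), 'tcp_pos': array([0.195, 0.646, 0.23 ]), 'tool_rot': array([ 0.989, -0.146, -0.   ,  0.001]), 'ft_force': array([ 0.404,  0.399, -0.126]), 'ft_torque': array([ 0.031,  0.029, -0.009]), 'grasp_force': np.float64(0.0), 'grip_width': np.float64(0.085)}
top cam at [ 0.399 -0.009  1.407]
spindle_tip [(0.9, [208, 253], [0.563, 0.191])]
tin_seat [(0.75, [206, 249], [0.574, 0.205])]
spool_mid [(0.59, [206, 422], [0.582, -0.302]), (0.44, [206, 391], [0.58, -0.21]), (0.4, [233, 403], [0.502, -0.244])]
tray_mid [(0.55, [184, 310], [0.643, 0.028])]
cap_knob [(0.84, [182, 306], [0.642, 0.039])]
vitamin_jar [(0.65, [146, 388], [0.766, -0.206])]
bracelet [(0.51, [256, 332], [0.433, -0.04])]
snuff_tin [(0.81, [254, 292], [0.436, 0.078])]
hairbrush [(0.9, [147, 229], [0.755, 0.275])]
tape_measure [(0.56, [228, 172], [0.508, 0.434]), (0
[... 383 characters left out ...]
, 328], [0.495, -0.246])]
tray_mid [(0.56, [188, 339], [0.671, 0.108]), (0.55, [203, 337], [0.637, 0.039])]
cap_knob [(0.54, [188, 336], [0.638, 0.051]), (0.35, [152, 251], [0.482, 0.342])]
vitamin_jar [(0.72, [252, 422], [0.749, -0.207])]
bracelet [(0.76, [242, 277], [0.444, -0.041]), (0.39, [348, 349], [0.476, -0.398])]
snuff_tin [(0.76, [215, 261], [0.437, 0.087])]
hairbrush [(0.79, [162, 338], [0.74, 0.272]), (0.6, [239, 276], [0.444, -0.029])]
tape_measure [(0.65, [154, 249], [0.493, 0.437]), (0.53, [252, 420], [0.746, -0.204]), (0.49, [173, 293], [0.586, 0.263])]
lip_balm [(0.56, [350, 351], [0.478, -0.404]), (0.54, [288, 331], [0.507, -0.236])]
mug [(0.84, [322, 434], [0.66, -0.401])]
```

View pics/top0.png

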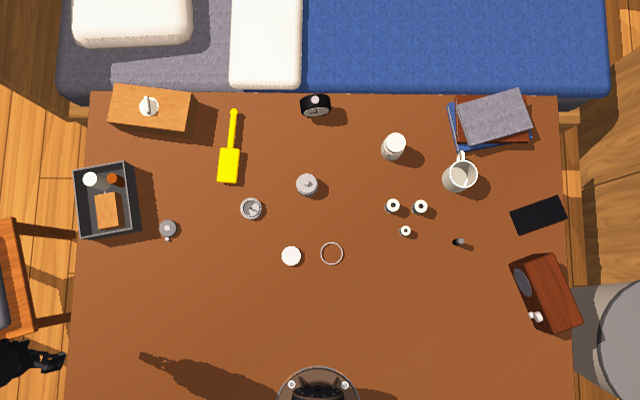

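View pics/side0.png

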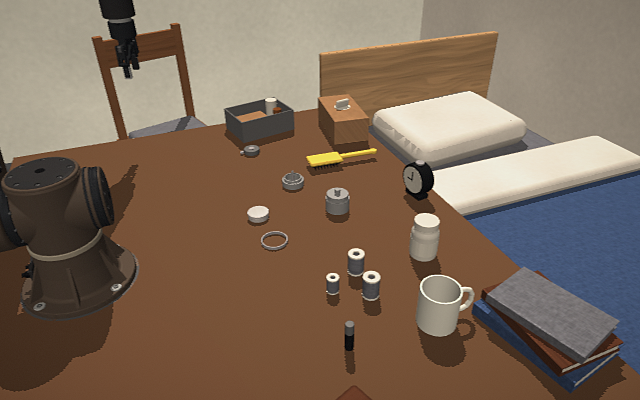

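The smallest spool is at top pixel (231,405), near (0.50, -0.245). The tin is at (209,251), near (0.565, 0.20), and the inner lid with its cap is at (184,307), near (0.64, 0.04). I'm moving closer to measure with the wrist camera.

```bash
python3 -m crank '[{"claw":-1,"x":0.9,"y":0.66,"z":-0.2},{"claw":-1,"x":0.9,"y":0.66,"z":-0.2},{"claw":-1,"x":0.9,"y":0.66,"z":-0.2},{"claw":-1,"x":0.9,"y":0.66,"z":-0.2},{"claw":-1,"x":0.9,"y":0.66,"z":-0.2},{"claw":-1,"x":0.9,"y":0.66,"z":-0.2}]'
python3 -m crank '[{"claw":-1,"x":0.9,"y":0.66,"rz":-0.0467},{"claw":-1,"x":0.9,"y":0.66,"rz":-0.0467},{"claw":-1,"x":0.9,"y":0.66,"rz":-0.0467},{"claw":-1,"x":0.9,"y":0.66,"rz":-0.0467},{"claw":-1,"x":0.9,"y":0.66,"rz":-0.0467},{"claw":-1,"x":0.9,"y":0.66,"rz":-0.0467}]'
python3 - <<'E'
from h import *
s=monitor.observe();print({k:np.round(s[k],3) for k in("t","joint_positions","tcp_pos","tool_rot")})
p=cams.snapshot("wrist");save(p,"w1");print(np.round(-np.array(p["R"]).T@p["t"],3),np.round(p["R"],2).tolist(),p["fx"])
for q,z in dict(spindle_tip=.048,tin_seat=.019,tray_mid=.018,cap_knob=.0555).items():
    print(q,[(round(d["p"],2),np.round(d["pixel"]).astype(int).tolist(),np.round(at_z(p,d["pixel"],z)[:2],4).tolist()) for d in finder.spot_point(p,q) if d["p"]>.2])
E
```

```text
{'t': np.float64(1.3), 'joint_positions': array([ 1.566,  0.359,  0.012, -0.   , -1.224, -0.288]), 'tcp_pos': array([0.195, 0.646, 0.231]), 'tool_rot': array([ 0.989, -0.146,  0.   ,  0.   ])}
[0.27  0.626 0.374] [[-0.29, -0.96, 0.0], [-0.91, 0.28, 0.3], [-0.29, 0.09, -0.95]] 331.4753259020006
spindle_tip []
tin_seat []
tray_mid []
cap_knob []validation failed for argument at $[0]...
validation failed for argument at $[0]...
```

View pics/w1.png

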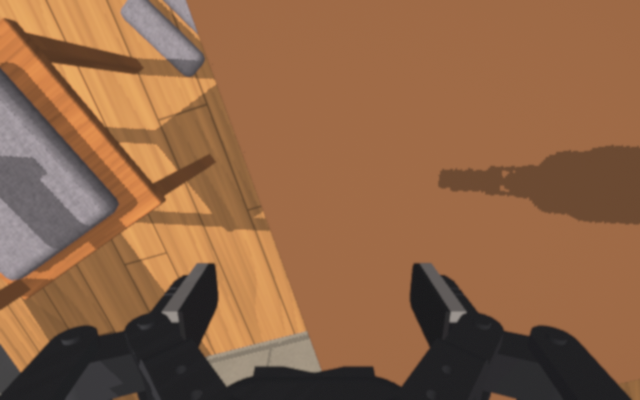

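The move was refused because every key must be present in each row. The wrist view shows only the floor and chair with the open fingers at the bottom, so I'm sending the move again with complete rows.

```bash
python3 -m crank '[{"claw":-1,"x":0.9,"y":0.66,"z":-0.2,"rx":0,"ry":0,"rz":0},{"claw":-1,"x":0.9,"y":0.66,"z":-0.2,"rx":0,"ry":0,"rz":0},{"claw":-1,"x":0.9,"y":0.66,"z":-0.2,"rx":0,"ry":0,"rz":0},{"claw":-1,"x":0.9,"y":0.66,"z":-0.2,"rx":0,"ry":0,"rz":0},{"claw":-1,"x":0.9,"y":0.66,"z":-0.2,"rx":0,"ry":0,"rz":0},{"claw":-1,"x":0.9,"y":0.66,"z":-0.2,"rx":0,"ry":0,"rz":0}]'
python3 -m crank '[{"claw":-1,"x":0.8,"y":0.66,"z":0,"rx":0,"ry":0,"rz":-0.0467},{"claw":-1,"x":0.8,"y":0.66,"z":0,"rx":0,"ry":0,"rz":-0.0467},{"claw":-1,"x":0.8,"y":0.66,"z":0,"rx":0,"ry":0,"rz":-0.0467},{"claw":-1,"x":0.8,"y":0.66,"z":0,"rx":0,"ry":0,"rz":-0.0467},{"claw":-1,"x":0.8,"y":0.66,"z":0,"rx":0,"ry":0,"rz":-0.0467},{"claw":-1,"x":0.8,"y":0.66,"z":0,"rx":0,"ry":0,"rz":-0.0467}]'
cat > look.py <<'E'
from h import *
import sys
s=monitor.observe();print({k:np.round(s[k],4) for k in("t","joint_positions","tcp_pos","tool_rot","ft_force","grip_width","grasp_force")})
p=cams.snapshot("wrist");save(p,sys.argv[1])
for a in sys.argv[2:]:
    q,z=a.split("=");z=float(z)
    print(q,[(round(d["p"],2),np.round(d["pixel"]).astype(int).tolist(),np.round(at_z(p,d["pixel"],z)[:2],4).tolist()) for d in finder.spot_point(p,q) if d["p"]>.2])
E
python3 look.py w2 spindle_tip=.048 tin_seat=.019 tray_mid=.018 cap_knob=.0555
```

```text
t: 2.3
tcp_pos: [0.364, 0.4217, 0.2825]
tool_rot: [0.989, -0.147, 0.0, -0.001]
ft_force: [0.7, 0.5, 0.4]
grip_width: 0.0857
grasp_force: 0.0
t: 3.05
tcp_pos: [0.5067, 0.2075, 0.281]
tool_rot: [1.0, -0.0, -0.0, 0.0]
ft_force: [-0.4, 0.6, -0.2]
grip_width: 0.0854
grasp_force: 0.0
{'t': np.float64(3.05), 'joint_positions': array([ 7.4640e-01,  1.1940e-01, -1.9150e-01, -2.0000e-04, -1.2604e+00,
        8.2360e-01]), 'tcp_pos': array([0.5067, 0.2075, 0.281 ]), 'tool_rot': array([ 1.e+00, -4.e-04, -2.e-04,  1.e-04]), 'ft_force': array([-0.4049,  0.6443, -0.1837]), 'grip_width': np.float64(0.0854), 'grasp_force': np.float64(0.0)}
spindle_tip [(0.96, [112, 315], [0.5717, 0.2071])]
tin_seat [(0.75, [116, 314], [0.5666, 0.2083])]
tray_mid []
cap_knob [(0.79, [39, 481], [0.6428, 0.0393])]
```

View pics/w2.png

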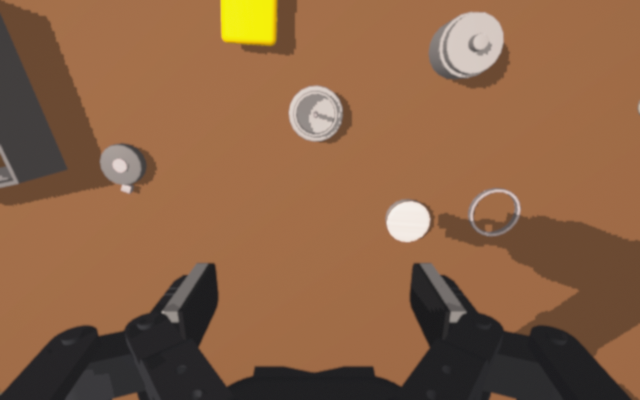

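The tin is at pixel (114,315), the lid with its cap at (45,468), the snuff tin at (221,408) and the bracelet at (213,495). Next I'm going to the spool.

```bash
python3 -m crank '[{"claw":-1,"x":-0.08,"y":0.9,"z":0,"rx":0,"ry":0,"rz":0},{"claw":-1,"x":-0.08,"y":0.9,"z":0,"rx":0,"ry":0,"rz":0},{"claw":-1,"x":-0.08,"y":0.9,"z":0,"rx":0,"ry":0,"rz":0},{"claw":-1,"x":-0.08,"y":0.9,"z":0,"rx":0,"ry":0,"rz":0},{"claw":-1,"x":-0.08,"y":0.9,"z":0,"rx":0,"ry":0,"rz":0}]'
python3 -m crank '[{"claw":-1,"x":-0.08,"y":0.9,"z":0.4,"rx":0,"ry":0,"rz":0},{"claw":-1,"x":-0.08,"y":0.9,"z":0.4,"rx":0,"ry":0,"rz":0},{"claw":-1,"x":-0.08,"y":0.9,"z":0.4,"rx":0,"ry":0,"rz":0},{"claw":-1,"x":-0.08,"y":0.9,"z":0.4,"rx":0,"ry":0,"rz":0},{"claw":-1,"x":-0.08,"y":0.9,"z":0.4,"rx":0,"ry":0,"rz":0},{"claw":-1,"x":-0.08,"y":0.9,"z":0.4,"rx":0,"ry":0,"rz":0}]' | head -2
python3 look.py w3 spool_mid=.02
```

```text
t: 3.92
tcp_pos: [0.4862, -0.0187, 0.2816]
tool_rot: [1.0, -0.001, 0.0, -0.0]
ft_force: [0.2, 0.8, 0.5]
grip_width: 0.0854
grasp_force: 0.0
t: 4.68
tcp_pos: [0.4674, -0.2417, 0.1813]
{'t': np.float64(4.675), 'joint_positions': array([-1.0420e-01,  1.5450e-01, -3.8630e-01,  1.0000e-04, -1.0302e+00,
        1.6759e+00]), 'tcp_pos': array([ 0.4674, -0.2417,  0.1813]), 'tool_rot': array([ 1.e+00,  5.e-04, -1.e-04,  0.e+00]), 'ft_force': array([ 0.3363, -0.962 ,  0.3276]), 'grip_width': np.float64(0.0857), 'grasp_force': np.float64(0.0)}
spool_mid [(0.95, [61, 367], [0.5769, -0.2854]), (0.92, [59, 271], [0.5785, -0.2041]), (0.84, [144, 317], [0.5068, -0.2436])]
```

View pics/w3.png

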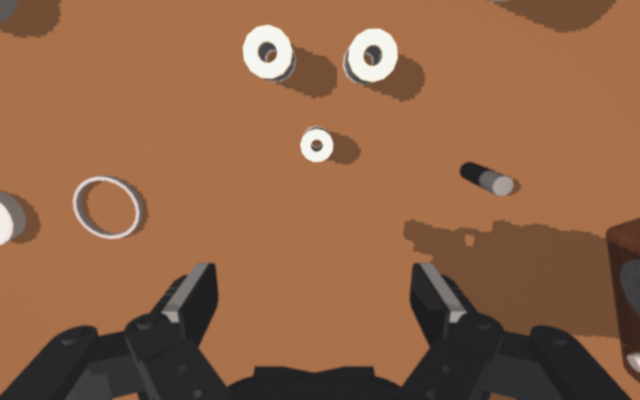

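The smallest spool has its white top at (145,317), and the larger ones are at (52,268) and (55,371). I'm fitting the disc for a precise centre.

```bash
cat >> h.py <<'E'
def white(p,r,c,thr=170,rad=45):
    m=(p["color"].min(2)>thr).astype(np.uint8)
    n,l,st,ce=cv2.connectedComponentsWithStats(m)
    out=[]
    for i in range(1,n):
        if st[i,4]>40 and np.hypot(ce[i][1]-r,ce[i][0]-c)<rad:
            ct=cv2.findContours((l==i).astype(np.uint8),0,cv2.CHAIN_APPROX_NONE)[0][0]
            e=cv2.fitEllipse(ct) if len(ct)>5 else None
            out.append((e[0][1],e[0][0],e[1],st[i,4]))
    return sorted(out,key=lambda o:-o[3])
E
python3 - <<'E'
from h import *
p=cams.snapshot("wrist")
for o in white(p,145,317)[:3]:
    print(o, at_z(p,o[:2],.04))
p=cams.snapshot("top")
for o in white(p,231,405,170,10)[:3]: print(o,at_z(p,o[:2],.04))
p=cams.snapshot("side")
for o in white(p,278,333,150,15)[:3]: print(o,at_z(p,o[:2],.04))
E
```

```text
(145.5791473388672, 317.0076599121094, (31.20052719116211, 31.55564308166504), np.int32(700)) [ 0.50868847 -0.24276158  0.04      ]
(276.9111328125, 332.2103271484375, (8.153212547302246, 12.035155296325684), np.int32(77)) [ 0.50493825 -0.24626509  0.04      ]
```

```bash
python3 -m crank '[{"claw":-1,"x":0.163,"y":0.004,"z":0.36,"rx":0,"ry":0,"rz":0},{"claw":-1,"x":0.163,"y":0.004,"z":0.36,"rx":0,"ry":0,"rz":0},{"claw":-1,"x":0.163,"y":0.004,"z":0.36,"rx":0,"ry":0,"rz":0},{"claw":-1,"x":0.163,"y":0.004,"z":0.36,"rx":0,"ry":0,"rz":0}]' | head -2
python3 - <<'E'
from h import *
p=cams.snapshot("wrist");save(p,"w4");print(monitor.observe()["tcp_pos"], proj(p,[.508,-.243,.04]))
r,c=proj(p,[.508,-.243,.04])
for o in white(p,r,c)[:3]:
    print(o, at_z(p,o[:2],.04))
E
```

```text
t: 5.42
tcp_pos: [0.508, -0.2431, 0.0925]
[ 0.50819245 -0.24323527  0.09293677] [229.20583529 315.43269276]
(227.56472778320312, 314.7569580078125, (38.293277740478516, 42.253963470458984), np.int32(1109)) [ 0.50911341 -0.2425694   0.04      ]
```

```bash
python3 -m crank '[{"claw":-1,"x":0.003,"y":-0.002,"z":0.15,"rx":0,"ry":0,"rz":0},{"claw":-1,"x":0.003,"y":-0.002,"z":0.283,"rx":0,"ry":0,"rz":0},{"claw":-1,"x":0.003,"y":-0.002,"z":0.283,"rx":0,"ry":0,"rz":0},{"claw":1,"x":0.003,"y":-0.002,"z":0.283,"rx":0,"ry":0,"rz":0},{"claw":1,"x":0.003,"y":-0.002,"z":0.283,"rx":0,"ry":0,"rz":0},{"claw":1,"x":0.003,"y":-0.002,"z":0.283,"rx":0,"ry":0,"rz":0},{"claw":1,"x":0.003,"y":-0.002,"z":0.283,"rx":0,"ry":0,"rz":0},{"claw":1,"x":0.003,"y":-0.002,"z":0.283,"rx":0,"ry":0,"rz":0}]' 25
python3 look.py w5
```

```text
t: 6.48
tcp_pos: [0.509, -0.243, 0.0218]
tool_rot: [1.0, 0.0, 0.001, 0.0]
ft_force: [-0.8, 1.3, 7.3]
grip_width: 0.0274
grasp_force: 24.2
{'t': np.float64(6.475), 'joint_positions': array([-9.8300e-02,  4.0090e-01, -4.8040e-01,  4.0000e-04, -6.8790e-01,
        1.6697e+00]), 'tcp_pos': array([ 0.509 , -0.243 ,  0.0218]), 'tool_rot': array([1.e+00, 5.e-04, 8.e-04, 2.e-04]), 'ft_force': array([-0.7507,  1.2774,  7.3371]), 'grip_width': np.float64(0.0274), 'grasp_force': np.float64(24.2371)}
```

View pics/w5.png

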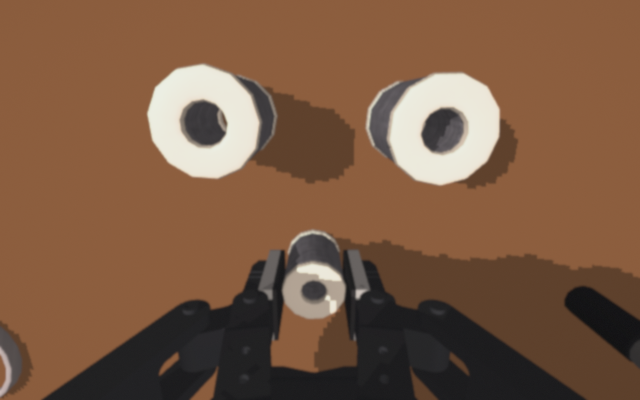

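The small spool is held between the pads, with its top at (291,314). The big ones at (120,205) and (127,440) are untouched. I'm lifting it and carrying it towards the tin.

```bash
python3 -m crank '[{"claw":1,"x":0,"y":0,"z":-0.2,"rx":0,"ry":0,"rz":0},{"claw":1,"x":0,"y":0,"z":-0.45,"rx":0,"ry":0,"rz":0},{"claw":1,"x":-0.02,"y":-0.2,"z":-0.72,"rx":0,"ry":0,"rz":0},{"claw":1,"x":-0.02,"y":-0.9,"z":-0.72,"rx":0,"ry":0,"rz":0},{"claw":1,"x":-0.02,"y":-0.9,"z":-0.72,"rx":0,"ry":0,"rz":0},{"claw":1,"x":-0.02,"y":-0.9,"z":-0.72,"rx":0,"ry":0,"rz":0},{"claw":1,"x":-0.02,"y":-0.9,"z":-0.72,"rx":0,"ry":0,"rz":0}]' | head -2
python3 -m crank '[{"claw":1,"x":-0.02,"y":-0.9,"z":0,"rx":0,"ry":0,"rz":0},{"claw":1,"x":-0.02,"y":-0.9,"z":0,"rx":0,"ry":0,"rz":0},{"claw":1,"x":-0.02,"y":-0.9,"z":0,"rx":0,"ry":0,"rz":0},{"claw":1,"x":-0.02,"y":-0.9,"z":0,"rx":0,"ry":0,"rz":0},{"claw":1,"x":-0.02,"y":-0.9,"z":0,"rx":0,"ry":0,"rz":0},{"claw":1,"x":-0.02,"y":-0.9,"z":0,"rx":0,"ry":0,"rz":0}]' 
python3 look.py w6 spindle_tip=.048 tin_seat=.019 cap_knob=.0555 spool_mid=.18
```

```text
t: 7.4
tcp_pos: [0.5034, -0.0142, 0.2017]
t: 8.15
tcp_pos: [0.4979, 0.2063, 0.2003]
tool_rot: [1.0, 0.0, -0.0, 0.0]
ft_force: [0.2, -0.5, 0.5]
grip_width: 0.0272
grasp_force: 25.0
{'t': np.float64(8.15), 'joint_positions': array([ 7.5660e-01,  1.5930e-01, -3.3310e-01, -1.0000e-04, -1.0793e+00,
        8.1460e-01]), 'tcp_pos': array([0.4979, 0.2063, 0.2003]), 'tool_rot': array([ 1.e+00,  2.e-04, -3.e-04,  2.e-04]), 'ft_force': array([ 0.2462, -0.5342,  0.4659]), 'grip_width': np.float64(0.0272), 'grasp_force': np.float64(25.0279)}
spindle_tip []
tin_seat [(0.6, [110, 316], [0.5668, 0.2055])]
cap_knob [(0.86, [13, 530], [0.6397, 0.0406]), (0.63, [171, 84], [0.5155, 0.4102])]
spool_mid [(0.57, [270, 314], [0.4864, 0.2077])]
```

View pics/w6.png

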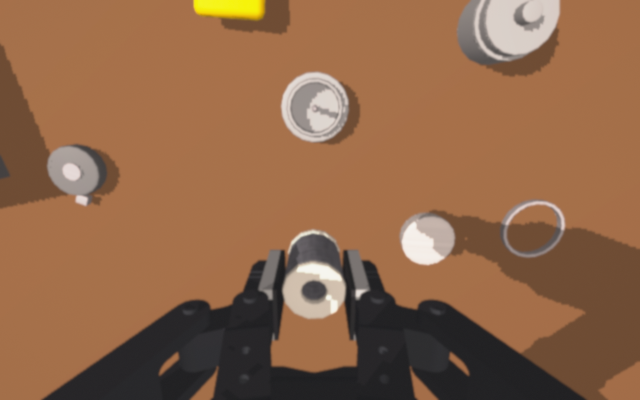

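The spool is held upright with its top at (291,314). The tin is right under the camera at (107,315), with the spindle visible in the middle. I'm fitting the tin's outline.

```bash
cat >> h.py <<'E'
def tinfit(p,r,c,zs=(.019,.026),rad=60,sat=70):
    hsv=cv2.cvtColor(p["color"],cv2.COLOR_RGB2HSV)
    m=((hsv[...,1]<sat)&(hsv[...,2]>60)).astype(np.uint8)
    yy,xx=np.mgrid[:400,:640]; m[np.hypot(yy-r,xx-c)>rad]=0
    n,l,st,ce=cv2.connectedComponentsWithStats(m);i=1+np.argmax(st[1:,4])
    ct=cv2.findContours((l==i).astype(np.uint8),0,cv2.CHAIN_APPROX_NONE)[0][0]
    ct=cv2.convexHull(ct)[:,0]
    # circle fit in world at plane z (robust)
    from scipy.optimize import least_squares
    for z in zs:
        W=np.array([at_z(p,(b,a),z)[:2] for a,b in ct])
        f=least_squares(lambda v:np.hypot(W[:,0]-v[0],W[:,1]-v[1])-v[2],[*W.mean(0),.03],loss="soft_l1",f_scale=.001)
        print(z,np.round(f.x,4),"res",np.round(np.sqrt(np.mean(f.fun**2)),4))
    return m
E
python3 - <<'E'
from h import *
p=cams.snapshot("wrist");print("cam",-np.array(p["R"]).T@p["t"])
tinfit(p,107,315)
crop=p["color"][60:155,265:365];cv2.imwrite("pics/c1.png",cv2.cvtColor(cv2.resize(crop,None,fx=6,fy=6,interpolation=cv2.INTER_CUBIC),cv2.COLOR_RGB2BGR))
print(proj(p,[.568,.2065,.048]),[(d["p"],d["pixel"],at_z(p,d["pixel"],.048)) for d in finder.spot_point(p,"spindle_tip")])
# spool hole in hand
g=p["color"][275:308,295:333].max(2); print("spool top z~",.2003-.022+.04)
for o in white(p,291,314,120,40)[:3]: print(o,at_z(p,o[:2],.218))
E
```

```text
cam [0.5764056  0.20747568 0.3436704 ]
0.019 [0.5688 0.2064 0.0318] res 0.0001
0.026 [0.569  0.2064 0.0312] res 0.0001
[109.86349986 314.52185156] [(0.93, [108.4, 315.5], array([0.56920817, 0.20566069, 0.048     ]))]
spool top z~ 0.21830000000000002
(289.7669677734375, 313.7453308105469, (57.14339828491211, 61.3974723815918), np.int32(2415)) [0.49790644 0.20740824 0.218     ]
```

View pics/c1.png

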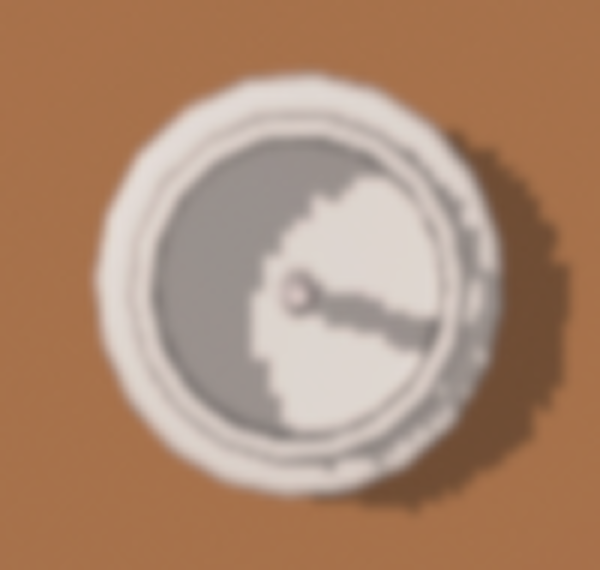

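The spindle is at crop (293,297), which is pixel (108.8,314.5). The tin axis is near (0.569, 0.206), and I correct for about 1 mm of camera bias in y that the held spool shows. I'm lining up above it, then going down a little past the tip.

```bash
python3 -m crank '[{"claw":1,"x":0.284,"y":0.003,"z":0.2,"rx":0,"ry":0,"rz":0},{"claw":1,"x":0.284,"y":0.003,"z":0.48,"rx":0,"ry":0,"rz":0},{"claw":1,"x":0.284,"y":0.003,"z":0.48,"rx":0,"ry":0,"rz":0},{"claw":1,"x":0.284,"y":0.003,"z":0.48,"rx":0,"ry":0,"rz":0},{"claw":1,"x":0.284,"y":0.003,"z":0.48,"rx":0,"ry":0,"rz":0}]'
python3 -m crank '[{"claw":1,"x":0,"y":0,"z":0.04,"rx":0,"ry":0,"rz":0},{"claw":1,"x":0,"y":0,"z":0.08,"rx":0,"ry":0,"rz":0},{"claw":1,"x":0,"y":0,"z":0.08,"rx":0,"ry":0,"rz":0},{"claw":1,"x":0,"y":0,"z":0.08,"rx":0,"ry":0,"rz":0}]'
python3 look.py w7
```

```text
t: 9.12
tcp_pos: [0.5696, 0.2067, 0.0819]
tool_rot: [1.0, 0.0, 0.001, -0.0]
ft_force: [-0.4, 1.2, 0.8]
grip_width: 0.0272
grasp_force: 25.0
t: 9.62
tcp_pos: [0.569, 0.2065, 0.0607]
tool_rot: [1.0, 0.0, 0.0, 0.0]
ft_force: [0.2, 0.2, 0.3]
grip_width: 0.0273
grasp_force: 25.0
{'t': np.float64(9.625), 'joint_positions': array([ 6.706e-01,  4.044e-01, -3.513e-01,  2.000e-04, -8.151e-01,
        9.010e-01]), 'tcp_pos': array([0.569 , 0.2065, 0.0607]), 'tool_rot': array([1.e+00, 4.e-04, 0.e+00, 0.e+00]), 'ft_force': array([0.2145, 0.1944, 0.3485]), 'grip_width': np.float64(0.0273), 'grasp_force': np.float64(25.0256)}
```

No contact force with the tip inside the hole, so I'm going on down.

```bash
python3 -m crank '[{"claw":1,"x":0,"y":0,"z":0.05,"rx":0,"ry":0,"rz":0},{"claw":1,"x":0,"y":0,"z":0.1,"rx":0,"ry":0,"rz":0},{"claw":1,"x":0,"y":0,"z":0.13,"rx":0,"ry":0,"rz":0},{"claw":1,"x":0,"y":0,"z":0.13,"rx":0,"ry":0,"rz":0},{"claw":1,"x":0,"y":0,"z":0.13,"rx":0,"ry":0,"rz":0}]'
```

```text
t: 10.3
tcp_pos: [0.5689, 0.2064, 0.0277]
tool_rot: [1.0, 0.0, -0.0, 0.0]
ft_force: [1.2, -0.2, 0.3]
grip_width: 0.0273
grasp_force: 24.9
```

```bash
python3 -m crank '[{"claw":1,"x":0,"y":0,"z":0.004,"rx":0,"ry":0,"rz":0},{"claw":1,"x":0,"y":0,"z":0.004,"rx":0,"ry":0,"rz":0},{"claw":-0.2,"x":0,"y":0,"z":0.004,"rx":0,"ry":0,"rz":0},{"claw":-0.2,"x":0,"y":0,"z":0.004,"rx":0,"ry":0,"rz":0},{"claw":-0.2,"x":0,"y":0,"z":0.004,"rx":0,"ry":0,"rz":0},{"claw":-0.2,"x":0,"y":0,"z":0.004,"rx":0,"ry":0,"rz":0}]'
python3 -m crank '[{"claw":-0.2,"x":0,"y":0,"z":-0.2,"rx":0,"ry":0,"rz":0},{"claw":-0.2,"x":-0.2,"y":0,"z":-0.4,"rx":0,"ry":0,"rz":0},{"claw":-1,"x":-0.28,"y":0,"z":-0.7,"rx":0,"ry":0,"rz":0},{"claw":-1,"x":-0.28,"y":0,"z":-0.7,"rx":0,"ry":0,"rz":0},{"claw":-1,"x":-0.28,"y":0,"z":-0.7,"rx":0,"ry":0,"rz":0},{"claw":-1,"x":-0.28,"y":0,"z":-0.7,"rx":0,"ry":0,"rz":0}]'
python3 - <<'E'
from h import *
p=cams.snapshot("wrist");save(p,"w8");print(monitor.observe()["tcp_pos"])
tinfit(p,107,315,(.019,))
for o in white(p,108,315,150,30)[:4]: print(o,at_z(p,o[:2],.045))
for d in finder.spot_point(p,"spool_mid"): print(d["p"],d["pixel"],at_z(p,d["pixel"],.025))
q=cams.snapshot("side")
for d in finder.spot_point(q,"spool_mid"): print(d["p"],d["pixel"],proj(q,[.569,.206,.025]))
c=np.vstack([cv2.resize(p["color"][50:170,230:400],(680,300)),cv2.resize(q["color"][140:210,220:379],(680,300))]);cv2.imwrite("pics/c2.png",cv2.cvtColor(c,cv2.COLOR_RGB2BGR))
E
```

```text
t: 11.05
tcp_pos: [0.569, 0.2064, 0.0271]
tool_rot: [1.0, 0.0, 0.0, -0.0]
ft_force: [-0.4, 0.4, -0.6]
grip_width: 0.051
grasp_force: 0.0
t: 11.8
tcp_pos: [0.4986, 0.2061, 0.2013]
tool_rot: [1.0, 0.0, -0.0, 0.0]
ft_force: [-0.2, -0.6, -0.8]
grip_width: 0.0859
grasp_force: 0.0
[0.49861884 0.20598372 0.20082704]
0.019 [0.5688 0.2064 0.0318] res 0.0002
(106.25971221923828, 311.6556396484375, (59.772396087646484, 68.98760223388672), np.int32(2402)) [0.57123438 0.2090176  0.045     ]
0.76 [111.7, 311.4] [0.56599586 0.20935251 0.025     ]
0.75 [263.3, 357.7] [176.05841845 293.11375425]
0.61 [283.1, 371.5] [176.05841845 293.11375425]
0.51 [178.4, 290.2] [176.05841845 293.11375425]
```

View pics/c2.png

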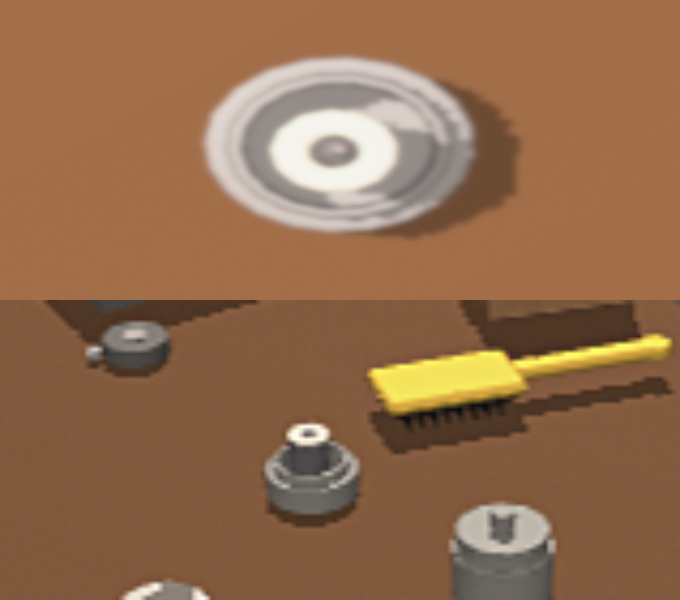

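The spool stands upright on the spindle, centred in the tin at crop (334,151) in the wrist view, and the side view agrees. The tin has not moved. Now I'm measuring the lid.

```bash
python3 -m crank '[{"claw":-1,"x":0.286,"y":0.664,"z":0,"rx":0,"ry":0,"rz":0},{"claw":-1,"x":0.286,"y":0.664,"z":0,"rx":0,"ry":0,"rz":0},{"claw":-1,"x":0.286,"y":0.664,"z":0,"rx":0,"ry":0,"rz":0},{"claw":-1,"x":0.286,"y":0.664,"z":0,"rx":0,"ry":0,"rz":0},{"claw":-1,"x":0.286,"y":0.664,"z":0,"rx":0,"ry":0,"rz":0}]' | head -2
python3 - <<'E'
from h import *
s=monitor.observe();print(s["tcp_pos"])
p=cams.snapshot("wrist");save(p,"w9")
r,c=proj(p,[.641,.04,.036]);print(r,c)
tinfit(p,r,c,(.036,.049),80)
for n,z in dict(cap_knob=.0555,tray_mid=.018).items():
  for d in finder.spot_point(p,n): print(n,d["p"],d["pixel"],at_z(p,d["pixel"],z))
  for d in finder.masks_of(p,n)[:1]:
    ys,xs=np.nonzero(d["region"]);print(n,d["p"],ys.min(),ys.max(),xs.min(),xs.max(),ys.mean(),xs.mean())
E
```

```text
t: 12.62
tcp_pos: [0.5704, 0.04, 0.2012]
[0.57044777 0.03998475 0.20115147]
108.30928561709224 314.76960733982787
0.036 [0.6401 0.0427 0.0319] res 0.0001
0.049 [0.6405 0.0427 0.0305] res 0.0001
cap_knob 0.64 [108.8, 314.4] [0.64110683 0.04039968 0.0555    ]
cap_knob 0.39 [186.8, 137.1] [0.57390316 0.1995641  0.0555    ]
cap_knob 0.94 75 144 277 345 109.11021936864634 311.29186730872124
tray_mid 0.64 72 140 277 347 92.35401459854015 309.73722627737226
```

View pics/w9.png

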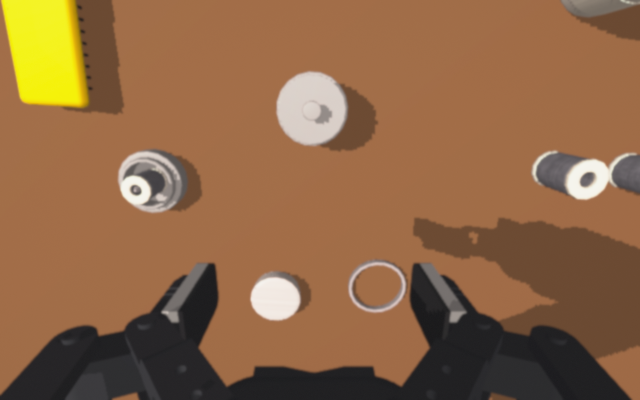

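The lid with its cap is at (108,312), with the knob at (111,312). The spool in the tin is upright at left. The lid centre is near (0.640, 0.042), and I'm going down over it with one check on the way.

```bash
python3 -m crank '[{"claw":-1,"x":0.28,"y":-0.007,"z":0.1,"rx":0,"ry":0,"rz":0},{"claw":-1,"x":0.28,"y":-0.007,"z":0.32,"rx":0,"ry":0,"rz":0},{"claw":-1,"x":0.28,"y":-0.007,"z":0.32,"rx":0,"ry":0,"rz":0},{"claw":-1,"x":0.28,"y":-0.007,"z":0.32,"rx":0,"ry":0,"rz":0},{"claw":-1,"x":0.28,"y":-0.007,"z":0.32,"rx":0,"ry":0,"rz":0}]' | head -2
python3 - <<'E'
from h import *
s=monitor.observe();print(s["tcp_pos"])
p=cams.snapshot("wrist");save(p,"w10")
r,c=proj(p,[.6403,.0425,.036]);print(r,c)
tinfit(p,r,c,(.036,.049),75)
for d in finder.spot_point(p,"cap_knob"): print(d["p"],d["pixel"],at_z(p,d["pixel"],.0555))
E
```

```text
t: 13.5
tcp_pos: [0.6415, 0.0429, 0.1249]
[0.64154947 0.04285155 0.12487342]
212.73765458709784 315.90392546864416
0.036 [0.6411 0.0426 0.0342] res 0.0017
0.049 [0.6455 0.0427 0.0323] res 0.0016
0.91 [221.1, 317.6] [0.64090804 0.04147058 0.0555    ]
0.37 [289.5, 121.0] [0.58757177 0.18469744 0.0555    ]
```

```bash
python3 -m crank '[{"claw":-1,"x":-0.003,"y":0.003,"z":0.2,"rx":0,"ry":0,"rz":0},{"claw":-1,"x":-0.003,"y":0.003,"z":0.4,"rx":0,"ry":0,"rz":0},{"claw":-1,"x":-0.003,"y":0.003,"z":0.486,"rx":0,"ry":0,"rz":0},{"claw":-1,"x":-0.003,"y":0.003,"z":0.486,"rx":0,"ry":0,"rz":0},{"claw":-1,"x":-0.003,"y":0.003,"z":0.486,"rx":0,"ry":0,"rz":0}]'
```

```text
t: 14.22
tcp_pos: [0.641, 0.0418, 0.0024]
tool_rot: [1.0, 0.001, 0.001, -0.0]
ft_force: [0.0, 0.0, 0.2]
grip_width: 0.0854
grasp_force: 0.0
```

```bash
python3 -m crank '[{"claw":0,"x":0,"y":0,"z":0,"rx":0,"ry":0,"rz":0},{"claw":0.6,"x":0,"y":0,"z":0,"rx":0,"ry":0,"rz":0},{"claw":0.6,"x":0,"y":0,"z":0,"rx":0,"ry":0,"rz":0},{"claw":0.6,"x":0,"y":0,"z":0,"rx":0,"ry":0,"rz":0},{"claw":0.6,"x":0,"y":0,"z":0,"rx":0,"ry":0,"rz":0}]' 40
python3 -m crank '[{"claw":0.6,"x":0,"y":0,"z":-0.04,"rx":0,"ry":0,"rz":0},{"claw":0.6,"x":0,"y":0,"z":-0.08,"rx":0,"ry":0,"rz":0},{"claw":0.6,"x":0,"y":0,"z":-0.12,"rx":0,"ry":0,"rz":0},{"claw":0.6,"x":0,"y":0,"z":-0.12,"rx":0,"ry":0,"rz":0}]'
python3 - <<'E'
from h import *
for n in("wrist","side"):
    p=cams.snapshot(n)
    for q,z in dict(cap_knob=.0855,tray_mid=.048).items():
        print(n,q,[(d["p"],d["pixel"],at_z(p,d["pixel"],z).round(4).tolist()) for d in finder.spot_point(p,q)],"expect",proj(p,[.6405,.0418,z]))
p=cams.snapshot("wrist");tinfit(p,*proj(p,[.6405,.0418,.066]),(.066,),60)
E
```

```text
t: 14.85
tcp_pos: [0.6409, 0.0418, 0.0028]
tool_rot: [1.0, 0.0, 0.001, -0.0]
ft_force: [-2.6, 1.0, 6.8]
grip_width: 0.0636
grasp_force: 42.8
t: 15.35
tcp_pos: [0.6406, 0.0417, 0.0319]
tool_rot: [1.0, 0.0, 0.001, -0.0]
ft_force: [0.4, -0.3, -1.0]
grip_width: 0.0639
grasp_force: 44.3
wrist cap_knob [(0.59, [349.2, 314.6], [0.6408, 0.0427, 0.0855])] expect [349.87192685 317.36389313]
wrist tray_mid [] expect [287.96123332 316.41763079]
side cap_knob [(0.69, [181.4, 337.9], [0.6379, 0.0368, 0.0855])] expect [180.28795388 338.08273132]
side tray_mid [(0.72, [194.0, 336.4], [0.6336, 0.0362, 0.048])] expect [192.41382318 337.97378186]
0.066 [0.639  0.0419 0.0244] res 0.0012
```

The lid is held with its cap on and measures level. I'm lifting it and carrying it gently to above the tin.

```bash
python3 -m crank '[{"claw":0.6,"x":0,"y":0,"z":-0.06,"rx":0,"ry":0,"rz":0},{"claw":0.6,"x":0,"y":0,"z":-0.14,"rx":0,"ry":0,"rz":0},{"claw":0.6,"x":0,"y":0,"z":-0.22,"rx":0,"ry":0,"rz":0},{"claw":0.6,"x":0,"y":0,"z":-0.3,"rx":0,"ry":0,"rz":0},{"claw":0.6,"x":-0.02,"y":-0.04,"z":-0.32,"rx":0,"ry":0,"rz":0},{"claw":0.6,"x":-0.05,"y":-0.12,"z":-0.32,"rx":0,"ry":0,"rz":0},{"claw":0.6,"x":-0.09,"y":-0.21,"z":-0.32,"rx":0,"ry":0,"rz":0},{"claw":0.6,"x":-0.14,"y":-0.31,"z":-0.32,"rx":0,"ry":0,"rz":0}]' | head -2
python3 -m crank '[{"claw":0.6,"x":-0.05,"y":-0.1,"z":0,"rx":0,"ry":0,"rz":0},{"claw":0.6,"x":-0.09,"y":-0.2,"z":0,"rx":0,"ry":0,"rz":0},{"claw":0.6,"x":-0.12,"y":-0.28,"z":0,"rx":0,"ry":0,"rz":0},{"claw":0.6,"x":-0.14,"y":-0.325,"z":0,"rx":0,"ry":0,"rz":0},{"claw":0.6,"x":-0.146,"y":-0.346,"z":0,"rx":0,"ry":0,"rz":0},{"claw":0.6,"x":-0.146,"y":-0.346,"z":0,"rx":0,"ry":0,"rz":0},{"claw":0.6,"x":-0.146,"y":-0.346,"z":0,"rx":0,"ry":0,"rz":0}]'
python3 - <<'E'
from h import *
s=monitor.observe();print(s["t"],s["tcp_pos"])
z0=s["tcp_pos"][2]-.0024
for n in("wrist","side"):
    p=cams.snapshot(n)
    for q,z in dict(cap_knob=.0555+z0,tray_mid=.018+z0,tin_seat=.019).items():
        X=[*s["tcp_pos"][:2],z]
        print(n,q,[(d["p"],d["pixel"],at_z(p,d["pixel"],z).round(4).tolist()) for d in finder.spot_point(p,q)],"expect",proj(p,X))
E
```

```text
t: 16.7
tcp_pos: [0.6034, 0.1205, 0.1095]
t: 17.58
tcp_pos: [0.5684, 0.2048, 0.1105]
tool_rot: [1.0, -0.0, -0.0, 0.0]
ft_force: [-0.5, -0.0, -1.4]
grip_width: 0.064
grasp_force: 44.3
17.575 [0.56844893 0.20484682 0.11049451]
wrist cap_knob [(0.72, [348.2, 320.2], [0.5686, 0.204, 0.1636])] expect [348.69671798 317.74079715]
wrist tray_mid [] expect [287.14052252 316.6395486 ]
wrist tin_seat [] expect [209.52730603 315.25103781]
side cap_knob [(0.67, [130.8, 295.5], [0.5842, 0.2115, 0.1636])] expect [132.71241273 290.8223983 ]
side tray_mid [(0.59, [168.9, 292.9], [0.5295, 0.0756, 0.1261])] expect [144.99506254 291.4531307 ]
side tin_seat [(0.62, [178.6, 291.8], [0.5638, 0.2034, 0.019])] expect [178.05993162 293.15106107]
```

```bash
python3 -m crank '[{"claw":0.6,"x":0.002,"y":-0.003,"z":0.05,"rx":0,"ry":0,"rz":0},{"claw":0.6,"x":0.002,"y":-0.003,"z":0.12,"rx":0,"ry":0,"rz":0},{"claw":0.6,"x":0.002,"y":-0.003,"z":0.2,"rx":0,"ry":0,"rz":0},{"claw":0.6,"x":0.002,"y":-0.003,"z":0.27,"rx":0,"ry":0,"rz":0},{"claw":0.6,"x":0.002,"y":-0.003,"z":0.3,"rx":0,"ry":0,"rz":0},{"claw":0.6,"x":0.002,"y":-0.003,"z":0.3,"rx":0,"ry":0,"rz":0}]'
python3 -m crank '[{"claw":0.6,"x":0,"y":0,"z":0.015,"rx":0,"ry":0,"rz":0},{"claw":0.6,"x":0,"y":0,"z":0.03,"rx":0,"ry":0,"rz":0},{"claw":0.6,"x":0,"y":0,"z":0.038,"rx":0,"ry":0,"rz":0},{"claw":0.6,"x":0,"y":0,"z":0.038,"rx":0,"ry":0,"rz":0}]'
```

```text
t: 18.73
tcp_pos: [0.5685, 0.2059, 0.0348]
tool_rot: [1.0, 0.0, -0.001, 0.0]
ft_force: [-0.6, -0.2, -0.5]
grip_width: 0.0633
grasp_force: 44.3
t: 19.23
tcp_pos: [0.5687, 0.2061, 0.026]
tool_rot: [1.0, 0.0, -0.0, 0.0]
ft_force: [0.7, 0.2, -1.6]
grip_width: 0.0635
grasp_force: 44.3
```

The lid is past the lip with no force, so I'm continuing to the shoulder.

```bash
python3 -m crank '[{"claw":0.6,"x":0,"y":0,"z":0.008,"rx":0,"ry":0,"rz":0},{"claw":0.6,"x":0,"y":0,"z":0.016,"rx":0,"ry":0,"rz":0},{"claw":0.6,"x":0,"y":0,"z":0.016,"rx":0,"ry":0,"rz":0},{"claw":0.6,"x":0,"y":0,"z":0.016,"rx":0,"ry":0,"rz":0}]'
python3 -m crank '[{"claw":0.6,"x":0,"y":0,"z":0.003,"rx":0,"ry":0,"rz":0},{"claw":0.6,"x":0,"y":0,"z":0.003,"rx":0,"ry":0,"rz":0},{"claw":0.6,"x":0,"y":0,"z":0.003,"rx":0,"ry":0,"rz":0}]'
```

```text
t: 19.73
tcp_pos: [0.5687, 0.2061, 0.022]
tool_rot: [1.0, 0.0, -0.0, 0.0]
ft_force: [-0.2, -0.8, -1.4]
grip_width: 0.0636
grasp_force: 44.3
t: 20.1
tcp_pos: [0.5688, 0.2062, 0.0218]
tool_rot: [1.0, 0.0, 0.0, -0.0]
ft_force: [-2.8, -0.0, 5.8]
grip_width: 0.0638
grasp_force: 44.8
```

It is seated with about 6 N of contact at the predicted height. I'm letting go and backing straight up.

```bash
python3 -m crank '[{"claw":-1,"x":0,"y":0,"z":0.002,"rx":0,"ry":0,"rz":0},{"claw":-1,"x":0,"y":0,"z":0.002,"rx":0,"ry":0,"rz":0},{"claw":-1,"x":0,"y":0,"z":0.002,"rx":0,"ry":0,"rz":0},{"claw":-1,"x":0,"y":0,"z":0,"rx":0,"ry":0,"rz":0},{"claw":-1,"x":0,"y":0,"z":0,"rx":0,"ry":0,"rz":0},{"claw":-1,"x":0,"y":0,"z":0,"rx":0,"ry":0,"rz":0}]'
python3 -m crank '[{"claw":-1,"x":0,"y":0,"z":-0.1,"rx":0,"ry":0,"rz":0},{"claw":-1,"x":0,"y":0,"z":-0.3,"rx":0,"ry":0,"rz":0},{"claw":-1,"x":-0.14,"y":0,"z":-0.5,"rx":0,"ry":0,"rz":0},{"claw":-1,"x":-0.28,"y":0,"z":-0.72,"rx":0,"ry":0,"rz":0},{"claw":-1,"x":-0.28,"y":0,"z":-0.72,"rx":0,"ry":0,"rz":0},{"claw":-1,"x":-0.28,"y":0,"z":-0.72,"rx":0,"ry":0,"rz":0}]' | head -2
python3 - <<'E'
from h import *
s=monitor.observe();print(s["t"],s["tcp_pos"])
p=cams.snapshot("wrist");tinfit(p,*proj(p,[.5687,.2064,.05]),(.055,),60)
for n in("wrist","side","top"):
    p=cams.snapshot(n)
    for q,z in dict(cap_knob=.0745,tray_mid=.037).items():
        print(n,q,[(round(d["p"],2),d["pixel"],at_z(p,d["pixel"],z).round(4).tolist()) for d in finder.spot_point(p,q)],"expect",proj(p,[.5687,.206,z]).round(1))
E
```

```text
t: 20.85
tcp_pos: [0.5688, 0.2061, 0.0213]
tool_rot: [1.0, 0.0, 0.0, -0.0]
ft_force: [-0.7, -0.6, -0.7]
grip_width: 0.0855
grasp_force: 0.0
t: 21.6
tcp_pos: [0.4985, 0.2063, 0.2017]
21.6 [0.49854476 0.20629122 0.20171719]
0.055 [0.568  0.2073 0.0319] res 0.0001
wrist cap_knob [(0.84, [112.2, 318.4], [0.5672, 0.2034, 0.0745])] expect [110.2 315.1]
wrist tray_mid [] expect [108.9 314.9]
side cap_knob [(0.8, [160.4, 291.3], [0.5675, 0.2109, 0.0745])] expect [161.1 292.2]
side tray_mid [(0.71, [172.2, 291.3], [0.5651, 0.2093, 0.037])] expect [172.5 292.8]
top cap_knob [(0.87, [203.7, 247.1], [0.5736, 0.2034, 0.0745])] expect [205.4 246.1]
top tray_mid [(0.71, [252.7, 332.2], [0.4411, -0.0387, 0.037]), (0.43, [204.7, 249.8], [0.5758, 0.2014, 0.037])] expect [207.1 248.1]
```

The lid is home and let go, with its rim circle at (0.568, 0.207) against the tin at (0.569, 0.206). Next I'm taking a closer look at the knob.

```bash
python3 -m crank '[{"claw":-0.1,"x":0.16,"y":0,"z":0.2,"rx":0,"ry":0,"rz":0},{"claw":-0.1,"x":0.16,"y":0,"z":0.24,"rx":0,"ry":0,"rz":0},{"claw":-0.1,"x":0.16,"y":0,"z":0.24,"rx":0,"ry":0,"rz":0},{"claw":-0.1,"x":0.16,"y":0,"z":0.24,"rx":0,"ry":0,"rz":0},{"claw":-0.1,"x":0.16,"y":0,"z":0.24,"rx":0,"ry":0,"rz":0}]'
python3 - <<'E'
from h import *
from scipy.optimize import least_squares
s=monitor.observe();print(s["tcp_pos"])
p=cams.snapshot("wrist");save(p,"w11")
for d in finder.spot_point(p,"cap_knob"): print(d["p"],d["pixel"],at_z(p,d["pixel"],.0745).round(4))
# rim of cap / tray fit, knob top circle search: maximise edge strength along projected circle r=8mm at z=.081
tinfit(p,*proj(p,[.568,.2073,.055]),(.055,.068),80)
g=cv2.GaussianBlur(cv2.cvtColor(p["color"],cv2.COLOR_RGB2GRAY),(3,3),0).astype(np.float32)
gm=np.hypot(cv2.Sobel(g,5,1,0),cv2.Sobel(g,5,0,1))
a=np.linspace(0,2*np.pi,48)
def sc(x,y,z,r):
    q=np.array([proj(p,[x+r*np.cos(t),y+r*np.sin(t),z]) for t in a]).astype(np.float32)
    return cv2.remap(gm,q[:,1:2],q[:,0:1],1).mean()
for z,r in((.081,.008),(.068,.029)):
    b=sorted([(sc(x,y,z,r),x,y) for x in np.arange(.560,.577,.0005) for y in np.arange(.199,.214,.0005)])[-4:]
    print(z,np.round(b,4).tolist())
r,c=[int(v) for v in proj(p,[.568,.206,.0745])];print(r,c)
E
```

```text
t: 22.72
tcp_pos: [0.539, 0.2067, 0.1429]
tool_rot: [1.0, 0.001, 0.001, -0.001]
ft_force: [0.9, -0.3, -0.3]
grip_width: 0.0468
grasp_force: 0.0
[0.53897105 0.20665055 0.14291496]
0.7 [176.8, 316.3] [0.5693 0.2063 0.0745]
0.055 [0.5686 0.2069 0.0329] res 0.0009
0.068 [0.5713 0.2069 0.031 ] res 0.0009
0.081 [[96.7242, 0.5705, 0.206], [97.049, 0.5685, 0.1995], [98.072, 0.5705, 0.2065], [100.4024, 0.568, 0.207]]
0.068 [[142.5943, 0.568, 0.207], [142.976, 0.569, 0.207], [143.2356, 0.568, 0.2065], [143.2784, 0.569, 0.2065]]
178 316
```

```bash
python3 -m crank '[{"claw":-0.1,"x":0.119,"y":0.003,"z":0.1,"rx":0,"ry":0,"rz":0},{"claw":-0.1,"x":0.119,"y":0.003,"z":0.2,"rx":0,"ry":0,"rz":0},{"claw":-0.1,"x":0.119,"y":0.003,"z":0.285,"rx":0,"ry":0,"rz":0},{"claw":-0.1,"x":0.119,"y":0.003,"z":0.285,"rx":0,"ry":0,"rz":0},{"claw":-0.1,"x":0.119,"y":0.003,"z":0.285,"rx":0,"ry":0,"rz":0}]'
python3 -m crank '[{"claw":0.3,"x":0,"y":0,"z":0,"rx":0,"ry":0,"rz":0},{"claw":0.5,"x":0,"y":0,"z":0,"rx":0,"ry":0,"rz":0},{"claw":0.6,"x":0,"y":0,"z":0,"rx":0,"ry":0,"rz":0},{"claw":1,"x":0,"y":0,"z":0,"rx":0,"ry":0,"rz":0},{"claw":1,"x":0,"y":0,"z":0,"rx":0,"ry":0,"rz":0},{"claw":1,"x":0,"y":0,"z":0,"rx":0,"ry":0,"rz":0}]' 30
```

```text
t: 23.45
tcp_pos: [0.5691, 0.2058, 0.0712]
tool_rot: [1.0, 0.001, 0.001, -0.0]
ft_force: [0.4, -0.3, -0.0]
grip_width: 0.047
grasp_force: 0.0
t: 24.2
tcp_pos: [0.5687, 0.2055, 0.0705]
tool_rot: [1.0, 0.0, 0.0, -0.0]
ft_force: [-1.7, -0.1, 5.8]
grip_width: 0.0143
grasp_force: 29.3
```

```bash
python3 -m crank '[{"claw":1,"x":0,"y":0,"z":-0.01,"rx":0,"ry":0,"rz":0},{"claw":1,"x":0,"y":0,"z":-0.03,"rx":0,"ry":0,"rz":0},{"claw":1,"x":0,"y":0,"z":-0.05,"rx":0,"ry":0,"rz":0},{"claw":1,"x":0,"y":0,"z":-0.08,"rx":0,"ry":0,"rz":0},{"claw":1,"x":0,"y":0,"z":-0.08,"rx":0,"ry":0,"rz":0}]'
python3 - <<'E'
from h import *
s=monitor.observe()
for n in("wrist","side"):
    p=cams.snapshot(n)
    for q,z in dict(cap_knob=.0945,tray_mid=.037).items():
        print(n,q,[(round(d["p"],2),d["pixel"]) for d in finder.spot_point(p,q)],"expect",proj(p,[.5687,.206,z]).round(1))
E
```

```text
t: 24.82
tcp_pos: [0.569, 0.2057, 0.0909]
tool_rot: [1.0, 0.0, 0.001, -0.0]
ft_force: [-0.4, -0.0, -0.7]
grip_width: 0.0143
grasp_force: 29.2
wrist cap_knob [(0.85, [274.8, 314.9])] expect [273.9 315.8]
wrist tray_mid [] expect [228.7 315.2]
side cap_knob [(0.49, [154.4, 290.9])] expect [154.9 291.9]
side tray_mid [(0.79, [172.8, 291.0]), (0.27, [319.8, 434.4])] expect [172.5 292.8]
```

The cap is coming up and the tray has stayed. I'm raising it to 100 mm in total.

```bash
python3 -m crank '[{"claw":1,"x":0,"y":0,"z":-0.06,"rx":0,"ry":0,"rz":0},{"claw":1,"x":0,"y":0,"z":-0.14,"rx":0,"ry":0,"rz":0},{"claw":1,"x":0,"y":0,"z":-0.22,"rx":0,"ry":0,"rz":0},{"claw":1,"x":0,"y":0,"z":-0.28,"rx":0,"ry":0,"rz":0},{"claw":1,"x":0,"y":0,"z":-0.32,"rx":0,"ry":0,"rz":0},{"claw":1,"x":0,"y":0,"z":-0.32,"rx":0,"ry":0,"rz":0},{"claw":1,"x":0,"y":0,"z":-0.32,"rx":0,"ry":0,"rz":0},{"claw":1,"x":0,"y":0,"z":-0.32,"rx":0,"ry":0,"rz":0}]'
python3 - <<'E'
from h import *
for n in("wrist","side"):
    p=cams.snapshot(n)
    for q,z in dict(cap_knob=.1745,tray_mid=.037).items():
        print(n,q,[(round(d["p"],2),d["pixel"]) for d in finder.spot_point(p,q)],"expect",proj(p,[.5687,.206,z]).round(1))
m=finder.masks_of(p,"cap_knob")
# cap level check in side view: principal axis of the mask
for d in m[:2]:
    ys,xs=np.nonzero(d["region"]);print(d["p"],ys.min(),ys.max(),xs.min(),xs.max(),ys.mean().round(1),cv2.minAreaRect(np.c_[xs,ys].astype(np.float32)))
s=monitor.observe();print(s["tcp_pos"],s["grasp_force"],np.abs(s["joint_vel"]).max())
E
```

```text
t: 26.12
tcp_pos: [0.5681, 0.2052, 0.1692]
tool_rot: [1.0, 0.0, -0.001, 0.0]
ft_force: [1.0, 0.7, 0.2]
grip_width: 0.014
grasp_force: 29.3
wrist cap_knob [(0.78, [273.7, 314.8]), (0.24, [197.4, 311.0])] expect [274.2 314.8]
wrist tray_mid [(0.75, [194.1, 312.7])] expect [193.8 314. ]
side cap_knob [(0.74, [319.0, 436.4]), (0.64, [128.1, 289.7]), (0.63, [175.3, 291.4]), (0.36, [218.7, 257.2])] expect [128.9 290.6]
side tray_mid [(0.58, [171.7, 289.1])] expect [172.5 292.8]
0.54 131 140 279 299 135.6 ((289.0, 135.5), (20.0, 9.0), 0.0)
[0.56847076 0.2053915  0.16991812] 29.254484474658966 0.0023411015528139382
```

The cap is held level and still about 100 mm up, and the tray and tin are where they should be. I'm handing the job in.

```bash
python3 -c "
from cell import arm
print(arm.finish_job())"
```

```text
the job is handed in; nothing more can be done
None
```

I handed the job in at about 26 s. By my last readings the spool is on the spindle, the inner lid is seated on the tin, and the cap is held level and still about 10 cm above its place; I got no verdict back.

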